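# Empty a tray of worn mower parts into the locked scrap box

### The arm

A 6-joint arm with a two-finger parallel gripper is mounted at the origin on the work surface. World frame = base frame: x ahead of the robot, y to its left, z up, the work surface at z = 0. Lengths are in mm, angles in degrees, forces in N, time in s.
With the tool pointing down it reaches from about 300 to 775 mm from the base axis. Payload 14.6 kg.
Tool frame: the origin (TCP) lies on the centre line of the jaws, within the pads' length; the fingertips stand 25 mm ahead of it and the grasp point (between the pads) lies 6 mm ahead of it (env.nose_length is the distance from the TCP to the fingertips, in mm); z points along the fingers, y is the line along which they close (so a half turn about z gives the same grasp; the last joint's range is limited). The gripper opens to 85 mm and grips with 20 to 120 N. Pads are 22 mm wide; open, the fingers measure 114 mm over their backs; the gripper's body (76 mm by 85 mm) begins 54 mm behind the grasp point. The pads swing forward as they close: fully open they stand 13 mm farther back than shut.
Start: joints at [67.403, 17.183, 87.147, -0, 75.671, -3.816], TCP at [177.076, 520.705, 256.281] pointing down, gripper open.
Joint ranges: [-173.82, 173.82], [-45.26, 126.66], [13.44, 144.39], [-59.66, 239.66], [0, 175.72], [-146.38, 146.38]. Speed limits (degrees/s): [127.2, 127.2, 147.25, 180, 180, 180].

### API

Orientations are given as a 3x3 rotation matrix whose columns are the frame's x, y, z axes.
In Python, from rig import env gives the robot as it stands. The module is installed in compiled form; this text tells all that it offers.
- The arm moves only by the shell command python3 -m creep 'ROWS' [FORCE]. ROWS is JSON, a list of rows, each a list of 3 entries, a list of its own where there are three numbers: the turn, a rotation vector about the tool's x, y, z in units of 5 degrees (1.0 is 5 degrees), then the shift along the tool's x, y, z in units of 40 mm (1.0 is 40 mm), then the closure in counts, from 0 (fully open) to 255 (shut). A call has 1 to 12 rows; each row is the pose to reach, as a shift and turn from the pose commanded when the call began, along the tool's axes at that moment; what a row does not reach only later rows make up. A row lasts 1/12 s, in which the tool goes at most 41.7 mm and 7.16 degrees, less where a joint would pass 70% of its speed; a pose out of reach is approached as far as the arm can. A call with a gripper value outside its range is refused whole. The fingers move at their own pace and stop on an object; FORCE is the grip in N (left out, the last holds). Time passes only in rows, so rows that repeat a pose let the fingers close. It gives the time, the measured TCP pose, the force, the opening and the grip force at its end, in the units of the state.
- env.observe(): the state, without advancing time (a new reading comes with each control period).
- env.grab_frame(name): name is "side" or "top" or "wrist"; returns (picture, depth): 480x640x3 uint8, red, green, blue; 480x640 float32, mm along the optical axis (not along the pixel's ray), 0 where there is no reading.
- env.camera_params(name): a dict with "intrinsics" (3x3 intrinsics, pixels), "eye" and "attitude" of the camera in the world. Camera axes: x right, y down, z forward; pixel columns grow to the right and rows downward; lengths in mm; the calibration is good to about 2 mm. A picture is of the moment at which its call begins: read the wrist's pose just before it. camera_params takes no time and is no camera call; for the wrist camera it gives the pose at the moment of the call.
- env.sign_off(): hands the job in; it is judged then, once.
Trained networks look in the newest picture that a camera, given by its name, has taken for a name from the list of things; names that differ only in an ending like _2 or _b are one class to them, and where a whole thing is asked for, a point or a joint stands for the part that bears it (a point fixed in the world has none). Each returns a list of dicts, best first, with "confidence" (0 to 1); they miss things now and then, are a little off and sometimes report something else, mostly with a low value. They report only what shows in the picture. A call takes as long as a camera call.
- env.boxes_of(name, camera): "at" ([column, row] in pixels, amid what is visible of it).
- env.regions_of(name, camera): "pixels" (480x640 bool, what is visible of it) and "at" ([column, row] in pixels, amid what is visible of it).
- env.tip_of(name, camera): "at" ([column, row] in pixels: a listed point, or the origin of a listed thing).
The state is a dict: "time_s": time; "joint_pos": joint angles; "joint_vel": joint speeds; "effort": joint torques, N m; "ee_pos": TCP position; "tcp_rot": TCP orientation; "force": force on the tool from outside, world axes, zero at the start; "wrist_torque": the same for the moment, N m; "width": finger opening in mm; "gripper_force": force on a finger pad.
Only numpy, scipy, OpenCV 4.12 (cv2) and the standard library are available. Lean on these libraries where they do the work, as an engineer would, in place of code of your own. Each camera call takes 0.05 s, during which the arm holds its last target. There are 200 camera calls.

### The job

Empty the small tray of worn metal parts into the scrap box: draw back the lock bolt on the side of the box, slide the cover fully open, then pick the tray up by its black grip and tip all five parts into the box. Stand the empty tray back upright on the rubber mat it came from and let go, leaving the cover open and the other things on the bench where they are.

Things in the scene. Friction and masses are not known exactly. Their poses are not given: they have to be found in the camera images.
- scrapbox: Grey sheet-metal scrap box, fixed, 210 (its x) x 190 (its y) x 105 mm high, walls 4 mm, 101 mm deep inside. Origin: centre of its underside; x points roughly away from the robot, z up. Rails 110 mm high run along both long sides and beyond the box to x = 305 mm for the cover. The lock bolt's dark bracket juts out on the +y side (to y = 167 mm, top 110 mm high).
- box_mouth (a point): Centre of the box's mouth, at the level of its rim (105 mm above the bench); axes as the box's.
- cover (a joint): Flat steel cover of the box, 208 x 188 mm, top face 109 mm above the bench: 0 shut, slides along the box's +x to 0.18 m (fully open; the mouth is then clear but for its last 25 mm on the far side). About 2 N of friction, lightly damped; stays where left. Cannot be opened until the lock bolt has been drawn back about 18 mm.
- cover_handle (a point): Middle of the cover's bridge handle: a black round bar, 12 mm in diameter and 90 mm long, lying along the box's y, its axis 150 mm above the bench (41 mm above the cover's top face), on two end posts of the same bar; 60 mm from the cover's centre towards the robot (-x). Moves with the cover. Axes as the box's.
- bolt (a joint): Steel lock bolt on the box's +y side: near 0 (0 to 4 mm) it lies across the path of a small steel tab on the cover; slides outwards along the box's +y up to 0.03 m (fully drawn). About 1.5 N of friction; stays where it is left.
- bolt_knob (a point): A point in the lock bolt's upright round knob, 14 mm in diameter, 32 mm tall (from 122 to 154 mm above the bench), 10 mm below its top; on the knob's axis. Moves with the bolt. Axes as the box's.
- mat: Black rubber mat fixed on the bench, 250 (x) x 200 (y) x 3 mm thick. Origin at the centre of its underside.
- tray_center (a point): Middle of the aluminium scoop tray, 17.5 mm above its underside. Tray 150 (its x) x 110 (its y) mm, about 0.2 kg; walls 3 mm thick and 35 mm high on three sides. Its -x end (roughly towards the robot at the start) is the open pouring end; the +x end carries the grip. z up.
- tray_grip (a point): Grasp point of the tray's black grip, a flat plate 10 mm thick and 60 mm wide (along the tray's y) on the rear (+x) wall, leaning outwards (top to +x) by 20 degrees, standing about 49 mm above that wall. Point: mid-thickness and mid-width, 60 mm above the tray's underside, 22 mm below the grip's top, 83 mm in +x from the tray's middle. Axes as the tray's (not leaning).
- tray_lip (a point): Middle of the tray's pouring end, 75 mm in -x from the tray's middle and 15 mm above its underside: the top of a low ramp rising outwards at 25 degrees, which keeps the parts in while the tray is level. The metal is slippery: tipped about 75 degrees, pouring end down, the parts slide out and fall up to 60 mm ahead of the lip. Axes as the tray's.
- nut_a_c (a point): Centre of a steel hex nut, 27 mm across the flats, 14 mm high, 40 g, in the tray at the start.
- nut_b_c (a point): Centre of a second, equal hex nut.
- bush_a_c (a point): Centre of a dark steel bush, 24 mm in diameter, 20 mm high, 40 g, in the tray at the start.
- bush_b_c (a point): Centre of a second, equal bush.
- stud_c (a point): Middle of a steel hex-head screw, head 24 mm across and 10 mm high, shank 14 mm in diameter and 24 mm long, 45 g, standing on its head in the tray at the start (it may fall over there); this point is 15 mm above the head's underside.
- wheel_c (a point): Bystander: spare mower wheel lying flat on the bench to the robot's right, 100 mm in diameter, 45 mm high; its centre. To be left alone.
- grease_c (a point): Bystander: grease jar near the robot, 56 mm in diameter, 60 mm high; its centre. To be left alone.
- battery_c (a point): Bystander: black mower battery pack lying on the bench to the robot's left, 50 x 70 x 42 mm; its centre. To be left alone.
- tray: The same tray: origin at the centre of its underside, axes as above.

How it is judged:
By the outcome, as a careful person would: the job done as asked, in the order asked, and still so for the second after the job is handed in, with the robot touching nothing.
It also fails if it takes over 72 s, if anything falls off the work surface, if the arm or the gripper's body presses on something with over 40 N, if the wrist force passes 120 N, or if a joint passes its speed limit or range.

## Working session

There is one attempt and no reset: what is moved stays moved. The work goes in short steps, Python scripts to look and compute and a shell command to move; the robot and the scene stay as the last step left them, time stands still between calls to the robot, and variables do not carry over. Pictures are saved under pics/ and viewed, at most 10 in all, crops included, and the job is handed in when it is done.

```bash
mkdir -p pics
cat > h.py <<'E'
import numpy as np, cv2
from rig import env
from scipy.spatial.transform import Rotation as R
def px2w(cam,uv,depth=None,z=None,cp=None):
    cp=cp or env.camera_params(cam); K=np.array(cp["intrinsics"]); A=np.array(cp["attitude"]); e=np.array(cp["eye"])
    r=A@np.linalg.inv(K)@np.array([uv[0],uv[1],1.0])
    return e+r*(depth if z is None else (z-e[2])/r[2])
def togo(pos,rot=None):
    "turn (5deg units) and shift (40mm units) in present tool axes"
    s=env.observe(); T=np.array(s["tcp_rot"]); p=np.array(s["ee_pos"])
    d=T.T@(np.array(pos)-p)/40
    t=np.zeros(3) if rot is None else np.degrees(R.from_matrix(T.T@rot).as_rotvec())/5
    return np.round(t,2),np.round(d,2)
def save(cam,name):
    im,d=env.grab_frame(cam); cv2.imwrite(f"pics/{name}.png",im[:,:,::-1]); return im,d
E
python3 - <<'E'
from h import *
s=env.observe(); print(s["time_s"],np.round(s["tcp_rot"],2).tolist(),s["ee_pos"],env.nose_length)
Z={"box_mouth":105,"cover_handle":150,"bolt_knob":144,"tray_center":20,"tray_grip":63,"tray_lip":18,"mat":0,"scrapbox":0,"wheel_c":22,"grease_c":30,"battery_c":21}
for cam in("top","side"):
    im,d=save(cam,cam+"0"); cp=env.camera_params(cam); print(cam,np.round(cp["eye"]))
    for n,z in Z.items():
        r=env.tip_of(n,cam)
        for q in r[:2]:
            print(n,np.round(q["at"]),round(q["confidence"],2),np.round(px2w(cam,q["at"],z=z,cp=cp)))
im=np.hstack([cv2.imread("pics/top0.png"),cv2.imread("pics/side0.png")]);cv2.imwrite("pics/both0.png",cv2.resize(im,(800,300),interpolation=cv2.INTER_AREA))
E
```

```text
0.0 [[-0.95, 0.32, -0.0], [0.32, 0.95, -0.0], [0.0, -0.0, -1.0]] [176.99271093 520.50963613 255.66859671] 25.0
top [ 180.  -23. 1473.]
box_mouth [257. 210.] 0.63 [528. 174. 105.]
cover_handle [252. 228.] 0.92 [471. 174. 150.]
cover_handle [259. 218.] 0.65 [498. 161. 150.]
bolt_knob [198. 196.] 0.56 [534. 312. 144.]
tray_center [400. 235.] 0.87 [ 524. -182.   20.]
tray_grip [397. 198.] 0.9 [ 608. -162.   63.]
tray_lip [400. 267.] 0.96 [ 443. -190.   18.]
mat [408. 234.] 0.55 [ 534. -206.    0.]
scrapbox [258. 217.] 0.76 [535. 185.   0.]
wheel_c [493. 292.] 0.91 [ 404. -425.   22.]
grease_c [319. 290.] 0.59 [359.   6.  30.]
grease_c [398. 242.] 0.16 [ 504. -179.   30.]
battery_c [153. 266.] 0.56 [375. 427.  21.]
side [ 426. -889. 1125.]
box_mouth [382. 305.] 0.63 [ 605. -195.  105.]
box_mouth [334. 184.] 0.57 [534. 182. 105.]
cover_handle [310. 174.] 0.89 [473. 173. 150.]
bolt_knob [327. 140.] 0.69 [527. 310. 144.]
bolt_knob [267. 261.] 0.49 [365. -90. 144.]
tray_center [310. 173.] 0.67 [482. 318.  20.]
tray_grip [381. 304.] 0.89 [ 609. -164.   63.]
tray_lip [312. 331.] 0.74 [ 456. -193.   18.]
scrapbox [344. 324.] 0.75 [ 530. -168.    0.]
scrapbox [332. 213.] 0.73 [532. 181.   0.]
wheel_c [289. 432.] 0.63 [ 397. -422.   22.]
grease_c [268. 261.] 0.81 [361.   5.  30.]
grease_c [351. 335.] 0.51 [ 538. -216.   30.]
battery_c [268. 150.] 0.58 [366. 428.  21.]
```

View pics/both0.png

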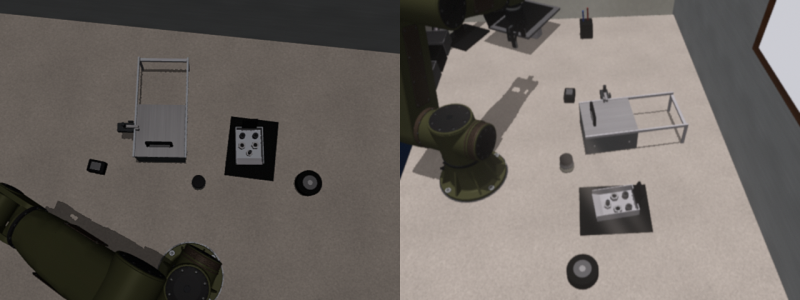

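Run:
```python
from h import *
# yaw of box from cover pixels / tray
im,d=env.grab_frame("top"); cp=env.camera_params("top")
for n in("cover","scrapbox","bolt_knob","cover_handle","tray","mat"):
    r=env.regions_of(n,"top")
    for q in r[:2]:
        v,u=np.nonzero(q["pixels"]&(d>0))
        P=np.array([px2w("top",(a,b),d[b,a],cp=cp) for a,b in zip(u,v)])
        for lo,hi in ((-5,10),(10,45),(50,90),(95,118),(118,140),(140,170)):
            S=P[(P[:,2]>lo)&(P[:,2]<hi)]
            if len(S)>12:
                rr=cv2.minAreaRect(S[:,:2].astype(np.float32)); print(n,round(q["confidence"],2),lo,len(S),np.round(np.array(rr[0])),np.round(rr[1]),round(rr[2],1),"zmed",round(np.median(S[:,2])))
```

```text
cover 0.59 95 6132 [529. 175.] [210. 189.] 4.7 zmed 109
cover 0.59 118 48 [534. 194.] [176. 143.] 3.5 zmed 125
cover 0.59 140 235 [470. 169.] [ 14. 101.] 4.7 zmed 154
scrapbox 0.55 -5 127 [650. 225.] [461. 278.] 5.1 zmed 2
scrapbox 0.55 10 225 [628. 185.] [410. 204.] 5.4 zmed 27
scrapbox 0.55 50 304 [630. 185.] [413. 204.] 5.6 zmed 71
scrapbox 0.55 95 7987 [627. 217.] [414. 269.] 5.5 zmed 109
scrapbox 0.55 118 215 [572. 207.] [204. 224.] 81.0 zmed 123
scrapbox 0.55 140 273 [485. 222.] [207.  43.] 73.7 zmed 154
bolt_knob 0.54 95 41 [533. 297.] [18. 58.] 5.3 zmed 111
bolt_knob 0.54 118 104 [529. 289.] [12. 60.] 7.2 zmed 123
bolt_knob 0.54 140 31 [526. 310.] [10. 11.] 0.6 zmed 153
bolt_knob 0.3 -5 1356 [ 545. -176.] [182. 108.] 6.6 zmed 6
bolt_knob 0.3 10 965 [ 529. -179.] [157. 112.] 5.9 zmed 18
bolt_knob 0.3 50 299 [ 611. -170.] [25. 60.] 4.6 zmed 74
cover_handle 0.91 -5 17 [667. 247.] [ 4. 79.] 4.1 zmed 1
cover_handle 0.91 95 6256 [530. 176.] [210. 194.] 5.3 zmed 109
cover_handle 0.91 118 62 [540. 189.] [154. 168.] 84.0 zmed 125
cover_handle 0.91 140 235 [470. 169.] [ 14. 101.] 4.7 zmed 154
tray 0.66 -5 1342 [ 539. -177.] [157. 109.] 8.4 zmed 6
tray 0.66 10 911 [ 530. -178.] [157. 111.] 6.3 zmed 18
tray 0.66 50 288 [ 611. -169.] [25. 60.] 4.6 zmed 74
tray 0.65 10 102 [ 527. -150.] [27. 28.] 47.2 zmed 20
mat 0.96 -5 4142 [ 525. -193.] [201. 251.] 89.2 zmed 3
mat 0.96 10 62 [ 522. -193.] [194. 240.] 87.0 zmed 11
mat 0.17 10 91 [351.   6.] [43. 55.] 10.2 zmed 30
mat 0.17 50 332 [357.   9.] [48. 46.] 6.4 zmed 60
```

The images show the box at left of centre (cover shut, bolt knob on its left side), the tray with its five parts on the mat to the right, and the grip at the far end. The box is at about (530,175) with a yaw of about 5°, the knob at (526,310), and the tray at (529,-179) with a yaw of about 6°.

```bash
cat >> h.py <<'E'
def down(a,tilt=0):
    "tool y at world angle a (deg), tool z down, tilted by tilt about tool y-plane: z leans toward +y_tool for positive tilt"
    c,s=np.cos(np.radians(a)),np.sin(np.radians(a)); h=np.array([c,s,0]); t=np.radians(tilt)
    z=np.array([0,0,-1])*np.cos(t)+h*np.sin(t); y=h*np.cos(t)+np.array([0,0,1])*np.sin(t)
    return np.c_[np.cross(y,z),y,z]
E
python3 -c "
from h import *
print(togo([526,310,230],down(95)))"
```

```text
(array([-0.  , -0.  , -4.76]), array([-9.95, -2.18,  0.66]))
```

```bash
python3 -m creep '[[[0,0,-4.76],[-9.95,-2.18,0.66],100],[[0,0,-4.76],[-9.95,-2.18,0.66],100],[[0,0,-4.76],[-9.95,-2.18,0.66],100],[[0,0,-4.76],[-9.95,-2.18,0.66],100],[[0,0,-4.76],[-9.95,-2.18,0.66],100],[[0,0,-4.76],[-9.95,-2.18,0.66],100],[[0,0,-4.76],[-9.95,-2.18,0.66],100],[[0,0,-4.76],[-9.95,-2.18,0.66],100],[[0,0,-4.76],[-9.95,-2.18,0.66],100],[[0,0,-4.76],[-9.95,-2.18,0.66],100],[[0,0,-4.76],[-9.95,-2.18,0.66],100],[[0,0,-4.76],[-9.95,-2.18,0.66],100]]' 30
python3 - <<'E'
from h import *
cp=env.camera_params("wrist"); im,d=save("wrist","w1"); print(env.observe()["ee_pos"],cp["eye"],env.observe()["width"])
for n,z in(("bolt_knob",144),("cover_handle",150)):
    for q in env.tip_of(n,"wrist")[:2]: print(n,np.round(q["at"]),q["confidence"],np.round(px2w("wrist",q["at"],z=z,cp=cp),1))
v,u=np.nonzero(d>0); P=np.array([px2w("wrist",(a,b),d[b,a],cp=cp) for a,b in zip(u[::3],v[::3])])
S=P[(P[:,2]>148)&(P[:,2]<158)&(P[:,1]>270)]
if len(S): print("knobtop",len(S),S.min(0).round(1),S.max(0).round(1))
E
```

```text
time_s: 2.55
ee_pos: [527.2, 308.4, 229.1]
tcp_rot: [[-0.996, -0.084, -0.001], [-0.084, 0.996, -0.001], [0.001, -0.0, -1.0]]
force: [-1.0, 0.2, 0.2]
width: 52.1
gripper_force: 0.0
[526.07812728 309.5360389  229.40439738] [457.50188948 302.33291883 346.6320211 ] 51.78707413086061
bolt_knob [324. 266.] 0.87 [530.4 311.4 144. ]
cover_handle [ 33. 129.] 0.91 [471.8 168.7 150. ]
cover_handle [491.  26.] 0.55 [410.3 374.2 150. ]
knobtop 206 [523.4 303.9 148.1] [536.7 317.3 155.6]
```

View pics/w1.png

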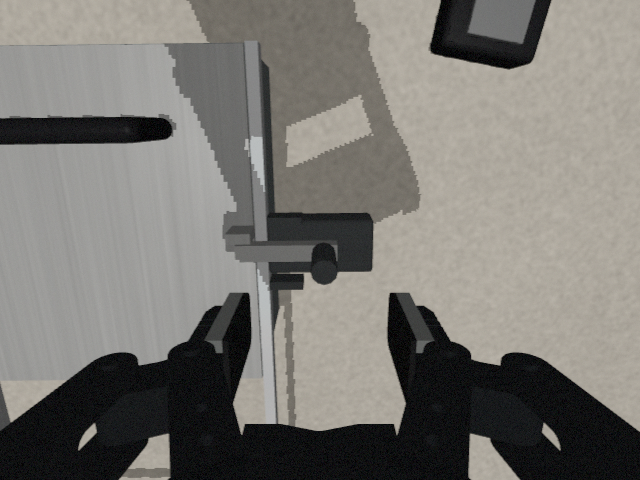

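The wrist view shows the knob at pixel (324,266), between the jaws, at world (530,311). The handle bar is at the left, near (85,130). I'll descend and grip the knob.

```bash
python3 -m creep '[[[0,0,0],[-0.1,0.04,0.5],100],[[0,0,0],[-0.1,0.04,1.0],100],[[0,0,0],[-0.1,0.04,1.5],100],[[0,0,0],[-0.1,0.04,1.9],100],[[0,0,0],[-0.1,0.04,1.9],100],[[0,0,0],[-0.1,0.04,1.9],230],[[0,0,0],[-0.1,0.04,1.9],230],[[0,0,0],[-0.1,0.04,1.9],230],[[0,0,0],[-0.1,0.04,1.9],230],[[0,0,0],[-0.1,0.04,1.9],230],[[0,0,0],[-0.1,0.04,1.9],230],[[0,0,0],[-0.1,0.04,1.9],230]]' 30
```

```text
time_s: 3.7
ee_pos: [529.9, 312.4, 155.5]
tcp_rot: [[-0.996, -0.088, 0.002], [-0.088, 0.996, 0.001], [-0.002, 0.001, -1.0]]
force: [-2.9, 0.4, 7.3]
width: 12.8
gripper_force: 29.3
```

```bash
python3 -m creep '[[[0,0,0],[0,0.15,0],230],[[0,0,0],[0,0.3,0],230],[[0,0,0],[0,0.45,0],230],[[0,0,0],[0,0.6,0],230],[[0,0,0],[0,0.7,0],230],[[0,0,0],[0,0.72,0],230],[[0,0,0],[0,0.72,0],230],[[0,0,0],[0,0.72,0],230]]'
```

```text
time_s: 4.37
ee_pos: [527.6, 338.4, 155.3]
tcp_rot: [[-0.996, -0.086, 0.0], [-0.086, 0.996, -0.004], [0.0, -0.004, -1.0]]
force: [-4.7, -20.8, 12.0]
width: 12.7
gripper_force: 30.5
```

```bash
python3 -m creep '[[[0,0,0],[0,-0.02,0],100],[[0,0,0],[0,-0.02,0],100],[[0,0,0],[0,-0.02,0],100],[[0,0,0],[0,-0.02,0],100],[[0,0,0],[0,-0.02,-0.5],100],[[0,0,0],[0,-0.02,-1.2],100],[[0,0,0],[0,-0.02,-1.9],100],[[0,0,0],[0,-0.02,-1.9],100]]'
python3 -c "
from h import *
print(togo([470,170,220],down(5)))
cp=env.camera_params('top');im,d=env.grab_frame('top')
print([np.round(px2w('top',q['at'],z=144,cp=cp)) for q in env.tip_of('bolt_knob','top')[:2]])
"
```

```text
time_s: 5.03
ee_pos: [528.4, 340.8, 235.9]
tcp_rot: [[-0.996, -0.088, 0.007], [-0.088, 0.996, 0.004], [-0.008, 0.004, -1.0]]
force: [-0.5, 0.9, 0.8]
width: 52.0
gripper_force: 0.0
(array([ 0.1 ,  0.04, 18.01]), array([ 1.83, -4.13,  0.37]))
[array([468., 167., 144.])]
```

```bash
python3 -m creep '[[[0,0,18],[1.83,-4.13,0.3],100],[[0,0,18],[1.83,-4.13,0.3],100],[[0,0,18],[1.83,-4.13,0.3],100],[[0,0,18],[1.83,-4.13,0.3],100],[[0,0,18],[1.83,-4.13,0.3],100],[[0,0,18],[1.83,-4.13,0.3],100],[[0,0,18],[1.83,-4.13,0.3],100],[[0,0,18],[1.83,-4.13,0.3],100],[[0,0,18],[1.83,-4.13,0.3],100],[[0,0,18],[1.83,-4.13,0.3],100],[[0,0,18],[1.83,-4.13,0.3],100],[[0,0,18],[1.83,-4.13,0.3],100]]'
python3 -m creep '[[[0,0,5.5],[0,0,0],100],[[0,0,5.5],[0,0,0],100],[[0,0,5.5],[0,0,0],100]]'
python3 - <<'E'
from h import *
print(togo([470,170,156],down(5)),env.observe()["joint_pos"])
cp=env.camera_params("wrist"); im,d=save("wrist","w2")
for n,z in(("bolt_knob",144),("cover_handle",150)):
    for q in env.tip_of(n,"wrist")[:2]: print(n,np.round(q["at"]),q["confidence"],np.round(px2w("wrist",q["at"],z=z,cp=cp),1))
E
```

```text
time_s: 6.13
ee_pos: [468.3, 168.9, 216.7]
tcp_rot: [[-0.152, 0.988, -0.002], [0.988, 0.152, -0.0], [-0.0, -0.002, -1.0]]
force: [0.6, 0.3, -1.0]
width: 52.5
gripper_force: 0.0
time_s: 6.38
ee_pos: [468.3, 168.9, 216.7]
tcp_rot: [[0.221, 0.975, -0.002], [0.975, -0.221, -0.0], [-0.001, -0.002, -1.0]]
force: [-0.1, 0.3, -0.8]
width: 51.9
gripper_force: 0.0
(array([-0.02,  0.01, -3.55]), array([0.04, 0.04, 1.52])) [1.56124305e+01 1.27613948e+01 9.82205700e+01 2.34276030e-03
 6.91262156e+01 2.83669096e+01]
cover_handle [327. 272.] 0.92 [472.  167.8 150. ]
```

```bash
python3 -m creep '[[[0,0,-1.3],[0.02,0.06,0],100],[[0,0,-2.6],[0.02,0.06,0.3],100],[[0,0,-3.55],[0.02,0.06,0.8],100],[[0,0,-3.55],[0.02,0.06,1.3],100],[[0,0,-3.55],[0.02,0.06,1.52],100],[[0,0,-3.55],[0.02,0.06,1.52],100],[[0,0,-3.55],[0.02,0.06,1.52],230],[[0,0,-3.55],[0.02,0.06,1.52],230],[[0,0,-3.55],[0.02,0.06,1.52],230],[[0,0,-3.55],[0.02,0.06,1.52],230],[[0,0,-3.55],[0.02,0.06,1.52],230],[[0,0,-3.55],[0.02,0.06,1.52],230]]' 30
```

```text
time_s: 7.53
ee_pos: [472.3, 169.3, 158.2]
tcp_rot: [[-0.093, 0.996, 0.004], [0.996, 0.093, 0.001], [0.001, 0.004, -1.0]]
force: [6.3, 0.1, 0.1]
width: 11.0
gripper_force: 30.2
```

```bash
python3 -m creep '[[[0,0,0],[0,0.2,0],230],[[0,0,0],[0,0.6,0],230],[[0,0,0],[0,1.0,0],230],[[0,0,0],[0,1.4,0],230],[[0,0,0],[0,1.8,0],230],[[0,0,0],[0,2.2,0],230],[[0,0,0],[0,2.6,0],230],[[0,0,0],[0,3.0,0],230],[[0,0,0],[0,3.4,0],230],[[0,0,0],[0,3.8,0],230],[[0,0,0],[0,4.1,0],230],[[0,0,0],[0,4.3,0],230]]'
python3 -m creep '[[[0,0,0],[0,0.1,0],230],[[0,0,0],[0,0.18,0],230],[[0,0,0],[0,0.22,0],230],[[0,0,0],[0,0.22,0],230],[[0,0,0],[0,0.22,0],230]]'
```

```text
time_s: 8.53
ee_pos: [643.8, 185.7, 158.2]
tcp_rot: [[-0.093, 0.996, 0.001], [0.996, 0.093, 0.001], [0.001, 0.001, -1.0]]
force: [-4.3, 1.5, 7.0]
width: 10.5
gripper_force: 30.9
time_s: 8.95
ee_pos: [651.6, 186.4, 158.3]
tcp_rot: [[-0.094, 0.996, 0.001], [0.996, 0.094, 0.001], [0.001, 0.001, -1.0]]
force: [-2.6, 2.1, 5.8]
width: 10.8
gripper_force: 30.7
```

```bash
python3 -m creep '[[[0,0,0],[0,0.05,0],230],[[0,0,0],[0,0.1,0],230],[[0,0,0],[0,0.1,0],230],[[0,0,0],[0,0.1,0],230]]'
```

```text
time_s: 9.28
ee_pos: [652.2, 186.5, 158.1]
tcp_rot: [[-0.094, 0.996, -0.01], [0.996, 0.094, -0.001], [-0.0, -0.01, -1.0]]
force: [-40.6, -4.7, 20.6]
width: 10.0
gripper_force: 33.4
```

```bash
python3 -m creep '[[[0,0,0],[0,-0.1,0],230],[[0,0,0],[0,-0.1,0],100],[[0,0,0],[0,-0.1,0],100],[[0,0,0],[0,-0.1,0],100],[[0,0,0],[0,-0.1,0],100],[[0,0,0],[0,-0.1,-0.6],100],[[0,0,0],[0,-0.1,-1.4],100],[[0,0,0],[0,-0.1,-2.2],100],[[0,0,0],[0,-0.1,-2.2],100],[[0,0,0],[0,-0.1,-2.2],100]]'
python3 - <<'E'
from h import *
Rg=down(6,-20); G=np.array([611,-169,63.])
print(togo(G-120*Rg[:,2],Rg))
E
```

```text
time_s: 10.12
ee_pos: [651.9, 186.0, 247.1]
tcp_rot: [[-0.093, 0.996, 0.004], [0.996, 0.093, 0.001], [0.0, 0.004, -1.0]]
force: [0.4, 1.1, -1.4]
width: 51.8
gripper_force: 0.0
(array([ 4.04, -0.03, -0.13]), array([-8.73, -0.82,  1.78]))
```

```bash
python3 -m creep '[[[0,0,0],[-1,0,0],100],[[0,0,0],[-2,0,0],100],[[0,0,0],[-3,-0.2,0],100],[[1,0,0],[-4,-0.4,0.2],100],[[2,0,0],[-5,-0.6,0.6],100],[[3,0,0],[-6,-0.8,1.0],100],[[4,0,-0.1],[-7,-0.82,1.4],100],[[4.04,0,-0.13],[-8,-0.82,1.78],100],[[4.04,0,-0.13],[-8.73,-0.82,1.78],100],[[4.04,0,-0.13],[-8.73,-0.82,1.78],100],[[4.04,0,-0.13],[-8.73,-0.82,1.78],100],[[4.04,0,-0.13],[-8.73,-0.82,1.78],100]]'
python3 - <<'E'
from h import *
cp=env.camera_params("wrist"); im,d=save("wrist","w3"); print(np.round(env.observe()["ee_pos"],1))
for n,z in(("tray_grip",63),("tray_lip",18),("tray_center",20)):
    for q in env.tip_of(n,"wrist")[:1]: print(n,np.round(q["at"]),round(q["confidence"],2),np.round(px2w("wrist",q["at"],z=z,cp=cp),1))
v,u=np.mgrid[0:480:2,0:640:2].reshape(2,-1); D=d[v,u]; k=D>0; P=np.array([px2w("wrist",(a,b),q,cp=cp) for a,b,q in zip(u[k],v[k],D[k])])
for lo,hi in((72,90),(50,72),(36,40),(30,50)):
    S=P[(P[:,2]>lo)&(P[:,2]<hi)&(abs(P[:,1]+175)<80)&(P[:,0]>430)&(P[:,0]<650)]
    if len(S)>10: r=cv2.minAreaRect(S[:,:2].astype(np.float32)); print(lo,hi,len(S),np.round(r[0],1),np.round(r[1],1),round(r[2],1))
cp=env.camera_params("top"); im,d=env.grab_frame("top")
for n,z in(("cover_handle",150),("bolt_knob",144)):
    for q in env.tip_of(n,"top")[:1]: print(n,round(q["confidence"],2),np.round(px2w("top",q["at"],z=z,cp=cp),1))
E
```

```text
time_s: 11.12
ee_pos: [650.9, -164.4, 172.9]
tcp_rot: [[-0.104, 0.933, -0.345], [0.995, 0.098, -0.034], [0.003, -0.346, -0.938]]
force: [0.4, -0.0, -0.2]
width: 51.9
gripper_force: 0.0
[ 651.1 -163.8  173.4]
tray_grip [323. 243.] 0.93 [ 613.1 -168.3   63. ]
tray_center [238. 222.] 0.83 [ 528.8 -181.3   20. ]
72 90 479 [ 620.6 -169.5] [12.9 59.7] 10.9
50 72 27 [ 607.9 -141.4] [13.1  0.9] 7.7
36 40 473 [ 532.2 -179.7] [152.6 110.4] 6.2
30 50 723 [ 533.5 -179.5] [156.2 110.4] 6.2
cover_handle 0.85 [645.7 190.1 150. ]
bolt_knob 0.62 [524.7 344.2 144. ]
```

View pics/w3.png

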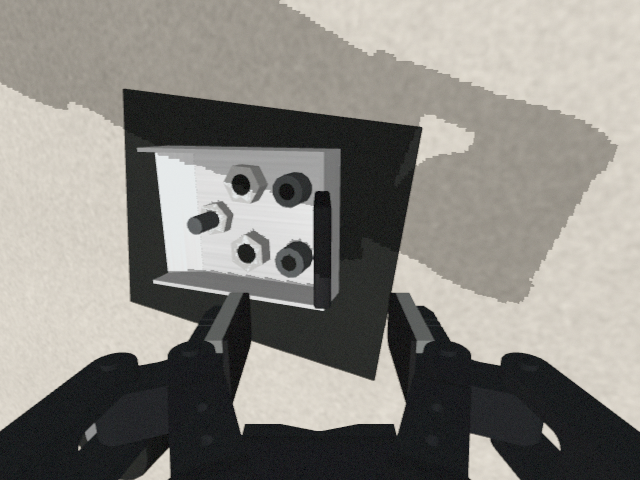

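The wrist view shows the grip plate edge-on at (322,248), centred between the jaws. All five parts lie in the tray: the nuts at (243,183) and (250,250), the bushes at (291,188) and (294,257), and the stud at (210,218).

Run:
```python
from h import *
Rg=down(6.2,-20); G=np.array([613.5,-169.5,63.])
print(togo(G-6*Rg[:,2],Rg))
```

```text
(array([-0.04, -0.03, -0.03]), array([-0.04,  0.06,  2.79]))
```

```bash
python3 -m creep '[[[0,0,0],[-0.04,0.06,0.5],100],[[0,0,0],[-0.04,0.06,1.0],100],[[0,0,0],[-0.04,0.06,1.5],100],[[0,0,0],[-0.04,0.06,2.0],100],[[0,0,0],[-0.04,0.06,2.4],100],[[0,0,0],[-0.04,0.06,2.7],100],[[0,0,0],[-0.04,0.06,2.77],100],[[0,0,0],[-0.04,0.06,2.77],100]]'
python3 -m creep '[[[0,0,0],[0,0,0],235],[[0,0,0],[0,0,0],235],[[0,0,0],[0,0,0],235],[[0,0,0],[0,0,0],235],[[0,0,0],[0,0,0],235],[[0,0,0],[0,0,0],235],[[0,0,0],[0,0,0],235]]' 70
```

```text
time_s: 12.13
ee_pos: [615.3, -169.8, 68.8]
tcp_rot: [[-0.104, 0.933, -0.344], [0.995, 0.099, -0.034], [0.002, -0.346, -0.938]]
force: [-0.3, -0.4, -0.0]
width: 51.9
gripper_force: 0.0
time_s: 12.72
ee_pos: [615.7, -170.0, 70.1]
tcp_rot: [[-0.104, 0.934, -0.343], [0.995, 0.098, -0.034], [0.001, -0.345, -0.939]]
force: [-2.2, 0.9, 5.6]
width: 9.2
gripper_force: 68.7
```

```bash
python3 -m creep '[[[0,0,0],[0,-0.03,-0.1],235],[[0,0,0],[0,-0.1,-0.3],235],[[0,0,0],[0,-0.23,-0.65],235],[[0,0,0],[0,-0.4,-1.1],235],[[0,0,0],[0,-0.6,-1.6],235],[[0,0,0],[0,-0.78,-2.1],235],[[0,0,0],[0,-0.96,-2.6],235],[[0,0,0],[0,-1.13,-3.1],235],[[0,0,0],[0,-1.3,-3.55],235],[[0,0,0],[0,-1.42,-3.9],235],[[0,0,0],[0,-1.5,-4.1],235],[[0,0,0],[0,-1.5,-4.1],235]]'
python3 - <<'E'
from h import *
# grasp: TCP relative to tray: tray frame T_tray at grasp
Rg=np.array([[-.104,.934,-.343],[.995,.098,-.034],[.001,-.345,-.939]]); pg=np.array([615.7,-170,69.8])
a=np.radians(6.2); Rt=R.from_euler('z',a).as_matrix(); ct=np.array([531.,-179.5,20.5])
Rrel=Rt.T@Rg; prel=Rt.T@(pg-ct); print("prel",prel.round(1))
by=np.radians(5); bc=np.array([530,175,0.])
def tcp(lipbox,yaw,tilt):
    Rn=R.from_euler('z',yaw,degrees=True).as_matrix()@R.from_euler('y',-tilt,degrees=True).as_matrix()
    lip=bc+R.from_euler('z',by).apply(lipbox); c=lip-Rn@np.array([-75,0,-2.5]); return c+Rn@prel,Rn@Rrel
for nm,l,y,t in(("level",[25,0,190],10,0),("mid",[25,0,150],10,35),("tip75",[25,0,130],10,75)):
    p,q=tcp(l,y,t); print(nm,p.round(0),togo(p,q))
s=env.observe(); print(s["joint_pos"].round(1),s["ee_pos"].round(1))
E
```

```text
time_s: 13.72
ee_pos: [616.1, -170.3, 246.6]
tcp_rot: [[-0.104, 0.935, -0.34], [0.995, 0.098, -0.035], [0.0, -0.342, -0.94]]
force: [0.5, -0.7, -4.0]
width: 9.1
gripper_force: 68.4
prel [85.2  0.3 49.3]
level [713. 205. 242.] (array([ 0.04, -0.25, -0.71]), array([ 9.09,  3.22, -1.04]))
mid [655. 195. 284.] (array([-6.96,  0.  , -0.79]), array([ 8.99,  1.48, -1.54]))
tip75 [546. 176. 298.] (array([-14.96,   0.31,  -0.81]), array([ 8.79, -1.22, -0.92]))
[-16.2  39.5  57.6  -7.5 101.5 -22.5] [ 616.1 -170.3  246.6]
```

```bash
cat >> h.py <<'E'
Rg=np.array([[-.104,.934,-.343],[.995,.098,-.034],[.001,-.345,-.939]]); pg=np.array([615.7,-170,69.8])
Rt=R.from_euler('z',6.2,degrees=True).as_matrix(); ct=np.array([531.,-179.5,20.5])
Rrel=Rt.T@Rg; prel=Rt.T@(pg-ct)
bc=np.array([530,175,0.])
def tcp(lipbox,yaw,tilt):
    Rn=R.from_euler('z',yaw,degrees=True).as_matrix()@R.from_euler('y',-tilt,degrees=True).as_matrix()
    lip=bc+R.from_euler('z',5,degrees=True).apply(lipbox); c=lip-Rn@np.array([-75,0,-2.5]); return c+Rn@prel,Rn@Rrel
E
python3 - <<'E'
from h import *
p,q=tcp([-25,0,205],10,0); print(p.round(),togo(p,q))
E
```

```text
[663. 201. 257.] (array([ 0.04, -0.25, -0.71]), array([ 9.11,  1.91, -0.96]))
```

```bash
python3 -m creep '[[[0,0,0],[0.15,0,-0.3],235],[[0,0,0],[0.45,0.05,-0.6],235],[[0,0,0],[0.9,0.1,-0.9],235],[[0,0,0],[1.4,0.2,-0.96],235],[[0,0,0],[1.95,0.3,-0.96],235],[[0,0,-0.1],[2.5,0.5,-0.96],235],[[0,0,-0.2],[3.05,0.6,-0.96],235],[[0,-0.05,-0.3],[3.6,0.7,-0.96],235],[[0,-0.1,-0.3],[4.15,0.8,-0.96],235],[[0,-0.1,-0.4],[4.7,0.9,-0.96],235],[[0,-0.15,-0.4],[5.25,1.0,-0.96],235],[[0,-0.15,-0.5],[5.8,1.1,-0.96],235]]'
python3 -m creep '[[[0,0,0],[0.5,0.1,0],235],[[0,0,0],[1.05,0.2,0],235],[[0,-0.05,-0.1],[1.6,0.4,0],235],[[0,-0.1,-0.1],[2.15,0.6,0],235],[[0,-0.1,-0.2],[2.6,0.7,0],235],[[0,-0.1,-0.2],[2.95,0.8,0],235],[[0,-0.1,-0.2],[3.2,0.85,0],235],[[0,-0.1,-0.2],[3.3,0.85,0],235],[[0,-0.1,-0.2],[3.3,0.85,0],235],[[0,-0.1,-0.2],[3.3,0.85,0],235]]'
python3 - <<'E'
from h import *
for nm,l,y,t in (("0",[-25,0,205],10,0),("20",[0,0,180],10,20),("40",[20,0,155],10,40),("60",[25,0,135],10,60),("75",[25,0,125],10,75),("85",[25,0,125],10,85)):
    p,q=tcp(l,y,t); print(nm,p.round(0),*togo(p,q))
cp=env.camera_params("top"); im,d=env.grab_frame("top"); cv2.imwrite("pics/t4.png",im[100:340,150:470,::-1].repeat(2,0).repeat(2,1))
E
```

```text
time_s: 14.72
ee_pos: [645.7, 67.3, 264.0]
tcp_rot: [[-0.149, 0.927, -0.343], [0.989, 0.142, -0.048], [0.005, -0.347, -0.938]]
force: [0.4, -0.4, -4.4]
width: 9.2
gripper_force: 68.6
time_s: 15.55
ee_pos: [657.8, 200.8, 253.9]
tcp_rot: [[-0.168, 0.925, -0.341], [0.986, 0.158, -0.056], [0.002, -0.345, -0.939]]
force: [-0.5, -0.5, -3.3]
width: 9.2
gripper_force: 68.6
0 [663. 201. 257.] [-0.01 -0.02 -0.01] [-0.02  0.09 -0.11]
20 [661. 198. 283.] [-4.01 -0.   -0.03] [-0.07 -0.2  -0.72]
40 [638. 193. 298.] [-8.01  0.02 -0.04] [-0.12 -0.87 -0.85]
60 [590. 184. 300.] [-12.01   0.03  -0.05] [-0.14 -2.04 -0.47]
75 [546. 176. 293.] [-15.01   0.05  -0.06] [-0.14 -3.01  0.06]
85 [518. 171. 289.] [-17.01   0.05  -0.07] [-0.15 -3.66  0.41]
```

View pics/t4.png

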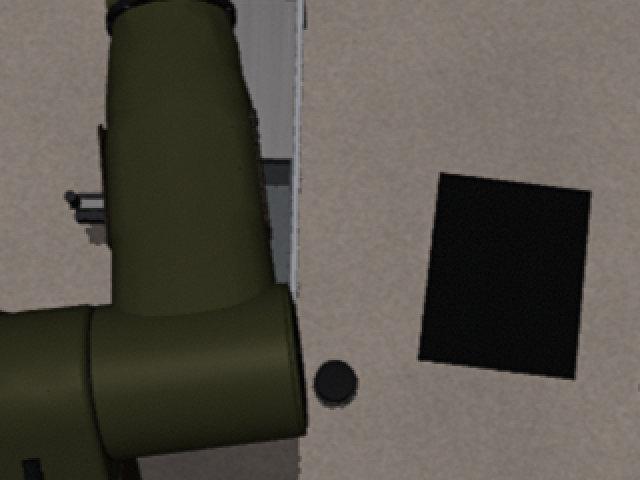

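The top view is mostly hidden by the arm, but the mat is empty, the bolt is drawn (knob at (72,198)) and nothing has been spilled. Next I'll tip the tray.

```bash
python3 -m creep '[[[-1,0,0],[-0.02,0,-0.15],235],[[-2,0,0],[-0.04,-0.05,-0.4],235],[[-3,0,0],[-0.05,-0.1,-0.6],235],[[-4,0,0],[-0.07,-0.2,-0.72],235],[[-5,0,0],[-0.08,-0.35,-0.78],235],[[-6,0,0],[-0.1,-0.5,-0.82],235],[[-7,0,0],[-0.11,-0.68,-0.85],235],[[-8,0,0],[-0.12,-0.87,-0.85],235],[[-9,0,0],[-0.13,-1.15,-0.78],235],[[-10,0,0],[-0.13,-1.45,-0.68],235],[[-11,0,0],[-0.14,-1.75,-0.58],235],[[-12,0,-0.05],[-0.14,-2.04,-0.47],235]]'
python3 -c "
from h import *
for nm,l,y,t in (('75',[25,0,125],10,75),('85',[25,0,125],10,85)):
    p,q=tcp(l,y,t); print(nm,p.round(0),*togo(p,q))
print(env.observe()['joint_pos'].round(1))"
```

```text
time_s: 16.6
ee_pos: [588.5, 182.9, 300.3]
tcp_rot: [[-0.171, 0.754, 0.634], [0.985, 0.13, 0.112], [0.002, 0.644, -0.765]]
force: [1.5, 0.1, -2.8]
width: 9.3
gripper_force: 69.3
75 [546. 176. 293.] [-2.96  0.04  0.  ] [ 0.01 -0.93 -0.55]
85 [518. 171. 289.] [-4.96  0.05  0.  ] [ 0.01 -1.55 -0.94]
[15.   8.1 99.2 -6.  32.8  9. ]
```

```bash
python3 -m creep '[[[-1,0,0],[0,-0.3,-0.18],235],[[-2,0,0],[0,-0.62,-0.37],235],[[-3,0,0],[0,-0.93,-0.55],235],[[-3,0,0],[0,-0.93,-0.55],235],[[-3,0,0],[0,-0.93,-0.55],235],[[-4,0,0],[0,-1.24,-0.75],235],[[-5,0,0],[0,-1.55,-0.94],235],[[-5,0,0],[0,-1.55,-0.94],235],[[-5,0,0],[0,-1.55,-0.94],235],[[-5,0,0],[0,-1.55,-0.94],235],[[-5,0,0],[0,-1.55,-0.94],235],[[-5,0,0],[0,-1.55,-0.94],235]]'
python3 - <<'E'
from h import *
save("wrist","w5"); save("side","s5")
a=cv2.imread("pics/w5.png"); b=cv2.imread("pics/s5.png")[80:320,200:520]
cv2.imwrite("pics/c5.png",np.hstack([cv2.resize(a,(400,300)),cv2.resize(b,(400,300))]))
E
```

```text
time_s: 17.6
ee_pos: [520.8, 159.0, 312.4]
tcp_rot: [[-0.19, 0.451, 0.872], [0.982, 0.079, 0.173], [0.009, 0.889, -0.458]]
force: [-0.4, 0.2, -2.3]
width: 9.3
gripper_force: 70.2
```

View pics/c5.png

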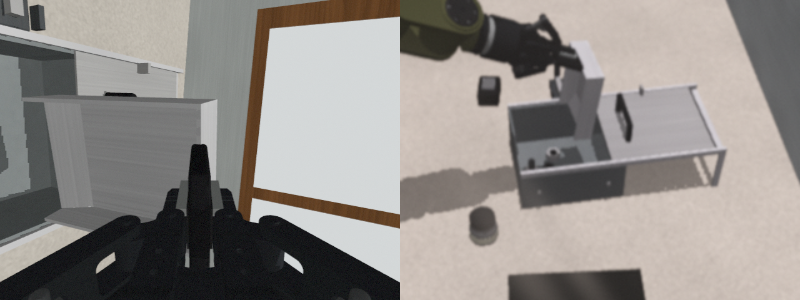

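The tray is empty in the wrist view, at left of centre near (140,150). The side view shows parts inside the box near (545,155), and the wrist load has dropped to the weight of the tray. I'll level it and take it back.

Run:
```python
from h import *
for nm,l,y,t in (("80",[0,0,200],10,80),("60",[-10,0,220],10,60),("30",[-25,0,220],10,30),("0",[-40,0,220],10,0)):
    p,q=tcp(l,y,t); print(nm,p.round(0),*togo(p,q))
print(env.observe()["joint_pos"].round(1))
```

```text
80 [507. 171. 367.] [ 0.58 -0.19  0.04] [ 0.37  1.09 -0.87]
60 [555. 181. 385.] [ 4.58 -0.2   0.08] [0.38 2.04 0.  ]
30 [616. 193. 345.] [10.58 -0.2   0.15] [0.37 1.88 1.85]
0 [648. 200. 272.] [16.58 -0.19  0.21] [0.38 0.62 3.41]
[ 14.2  -5.  120.7 -59.6   3.1  61.5]
```

```bash
python3 -m creep '[[[0.6,0,0],[0.1,0.5,-0.4],235],[[0.6,-0.1,0],[0.2,1.0,-0.8],235],[[1.6,-0.1,0],[0.3,1.3,-0.65],235],[[2.6,-0.2,0],[0.37,1.55,-0.45],235],[[3.6,-0.2,0.05],[0.37,1.8,-0.2],235],[[4.6,-0.2,0.08],[0.38,2.04,0],235],[[5.6,-0.2,0.08],[0.38,2.03,0.3],235],[[6.6,-0.2,0.1],[0.38,2.02,0.6],235],[[7.6,-0.2,0.1],[0.38,2.0,0.9],235],[[8.6,-0.2,0.1],[0.38,1.97,1.25],235],[[9.6,-0.2,0.15],[0.38,1.93,1.55],235],[[10.6,-0.2,0.15],[0.37,1.88,1.85],235]]'
python3 - <<'E'
from h import *
for nm,l,y,t in (("15",[-35,0,220],10,15),("0",[-40,0,220],10,0)):
    p,q=tcp(l,y,t); print(nm,p.round(0),*togo(p,q))
print(env.observe()["joint_pos"].round(1))
E
```

```text
time_s: 18.7
ee_pos: [616.5, 193.0, 344.6]
tcp_rot: [[-0.172, 0.972, 0.161], [0.985, 0.169, 0.034], [0.005, 0.165, -0.986]]
force: [0.9, 0.1, -1.8]
width: 9.2
gripper_force: 69.9
15 [634. 197. 312.] [ 2.93 -0.03  0.02] [0.01 0.31 0.89]
0 [648. 200. 272.] [ 5.93 -0.04  0.04] [0.02 0.49 1.93]
[14.3 22.5 68.9 -0.4 79.1  4.4]
```

Next I'll level the tray and look inside the box.

```bash
python3 -m creep '[[[1,0,0],[0,0.1,0.3],235],[[2,0,0],[0,0.2,0.6],235],[[3,0,0],[0,0.31,0.89],235],[[4,0,0],[0,0.38,1.25],235],[[5,0,0],[0,0.45,1.6],235],[[5.93,0,0],[0,0.49,1.7],235],[[5.93,0,0],[0,0.49,1.7],235]]'
python3 - <<'E'
from h import *
p,q=tcp([-40,0,0],6.2,0)
P=pg+np.array([0,0,150]); print("above",*togo(P,Rg)); print(togo(pg,Rg))
E
```

```text
time_s: 19.28
ee_pos: [646.8, 198.2, 276.3]
tcp_rot: [[-0.172, 0.922, -0.346], [0.985, 0.162, -0.055], [0.005, -0.351, -0.937]]
force: [0.5, -1.1, -3.7]
width: 9.2
gripper_force: 70.0
above [-0.07  0.23  0.75] [-8.94 -1.72  2.1 ]
(array([-0.07,  0.23,  0.75]), array([-8.96, -0.4 ,  5.61]))
```

```bash
python3 -m creep '[[[0,0,0],[-0.4,0,0],235],[[0,0,0],[-1.2,0,0],235],[[0,0,0],[-2.1,-0.2,0],235],[[0,0,0],[-3,-0.4,0],235],[[0,0.05,0.2],[-3.9,-0.6,0.2],235],[[0,0.1,0.3],[-4.8,-0.8,0.5],235],[[0,0.2,0.4],[-5.7,-1.0,0.9],235],[[0,0.2,0.6],[-6.6,-1.3,1.3],235],[[-0.05,0.23,0.75],[-7.5,-1.5,1.7],235],[[-0.07,0.23,0.75],[-8.3,-1.7,2.0],235],[[-0.07,0.23,0.75],[-8.8,-1.72,2.1],235],[[-0.07,0.23,0.75],[-8.94,-1.72,2.1],235]]'
python3 - <<'E'
from h import *
print("40 above",*togo(pg+[0,0,40],Rg)); print(*togo(pg,Rg))
cp=env.camera_params("top"); im,d=env.grab_frame("top"); im2,_=env.grab_frame("wrist")
for n in("nut_a_c","bush_a_c","stud_c"):
    for q in env.tip_of(n,"top")[:4]: print(n,np.round(q["at"]),round(q["confidence"],2),px2w("top",q["at"],z=15,cp=cp).round())
a=cv2.resize(im[110:290,180:420,::-1],(400,300),interpolation=cv2.INTER_CUBIC); cv2.imwrite("pics/c6.png",np.hstack([a,cv2.resize(im2[:,:,::-1],(400,300))]))
E
```

```text
time_s: 20.28
ee_pos: [614.1, -173.9, 224.3]
tcp_rot: [[-0.1, 0.938, -0.331], [0.995, 0.095, -0.033], [0.0, -0.333, -0.943]]
force: [-0.6, -0.4, -2.0]
width: 9.5
gripper_force: 70.1
40 above [ 0.15 -0.   -0.04] [0.09 1.   2.68]
[ 0.15 -0.   -0.04] [0.09 1.33 3.63]
nut_a_c [246. 224.] 0.61 [511. 210.  15.]
nut_a_c [258. 209.] 0.25 [552. 186.  15.]
bush_a_c [262. 232.] 0.52 [495. 166.  15.]
bush_a_c [407. 217.] 0.34 [ 574. -198.   15.]
```

View pics/c6.png

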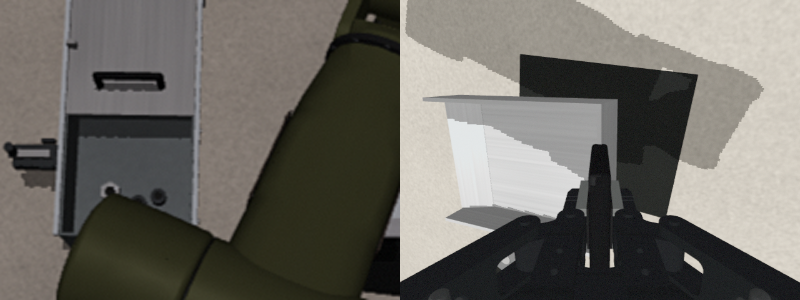

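The box holds a nut at (110,190) and two bushes at (140,200) and (158,197), and the arm hides the rest. The tray in the wrist view is empty. Now I'll set it down.

```bash
python3 -m creep '[[[0.05,0,0],[0.05,0.15,0.4],235],[[0.1,0,0],[0.09,0.4,1.0],235],[[0.15,0,0],[0.09,0.65,1.7],235],[[0.15,0,0],[0.09,0.9,2.4],235],[[0.15,0,0],[0.09,1.1,2.95],235],[[0.15,0,0],[0.09,1.22,3.3],235],[[0.15,0,0],[0.09,1.25,3.4],235],[[0.15,0,0],[0.09,1.25,3.4],235],[[0.15,0,0],[0.09,1.25,3.4],235]]'
python3 -c "
from h import *
print(*togo(pg,Rg))"
```

```text
time_s: 21.28
ee_pos: [617.0, -165.8, 80.8]
tcp_rot: [[-0.103, 0.933, -0.344], [0.995, 0.097, -0.035], [0.001, -0.345, -0.938]]
force: [-0.3, 0.4, -1.7]
width: 9.1
gripper_force: 70.1
[-0.01  0.01 -0.01] [-0.1   0.05  0.27]
```

```bash
python3 -m creep '[[[0,0,0],[-0.05,0.03,0.08],235],[[0,0,0],[-0.1,0.05,0.16],235],[[0,0,0],[-0.1,0.07,0.22],235],[[0,0,0],[-0.1,0.08,0.26],235],[[0,0,0],[-0.1,0.08,0.26],235],[[0,0,0],[-0.1,0.08,0.26],235]]'
```

```text
time_s: 21.78
ee_pos: [616.6, -170.5, 70.0]
tcp_rot: [[-0.103, 0.933, -0.344], [0.995, 0.096, -0.035], [0.0, -0.346, -0.938]]
force: [-0.6, -1.3, 8.8]
width: 9.3
gripper_force: 71.7
```

```bash
python3 -m creep '[[[0,0,0],[0,0,0],200],[[0,0,0],[0,0,0],150],[[0,0,0],[0,0,0],100],[[0,0,0],[0,0,0],100],[[0,0,0],[0,0,0],100],[[0,0,0],[0,0,-0.3],100],[[0,0,0],[0,0,-0.9],100],[[0,0,0],[0,0,-1.6],100],[[0,0,0],[0,0,-2.4],100],[[0,0,0],[0,0,-3.2],100],[[0,0,0],[0,0,-4],100],[[0,0,0],[0,0,-4],100]]'
python3 -m creep '[[[0,0,0],[-0.5,0,-0.5],100],[[0,0,0],[-1,0,-1],100],[[0,0,0],[-2,0,-1],100],[[0,0,0],[-2.9,0,-1],100],[[0,0,0],[-3.8,0,-1],100],[[0,0,0],[-4.6,0,-1],100],[[0,0,0],[-5,0,-1],100],[[0,0,0],[-5,0,-1],100],[[0,0,0],[-5,0,-1],100]]'
python3 - <<'E'
from h import *
save("top","t7"); save("side","s7")
a=cv2.imread("pics/t7.png")[80:350,170:530]; b=cv2.imread("pics/s7.png")[80:470,140:540]
cv2.imwrite("pics/c7.png",np.hstack([cv2.resize(a,(400,390),interpolation=cv2.INTER_CUBIC),b]))
cp=env.camera_params("top")
for n,z in(("tray_center",20),("cover_handle",150),("bolt_knob",144),("wheel_c",22),("grease_c",30),("nut_a_c",15),("bush_a_c",12),("stud_c",12)):
    for q in env.tip_of(n,"top")[:2]: print(n,np.round(q["at"]),round(q["confidence"],2),px2w("top",q["at"],z=z,cp=cp).round())
E
```

```text
time_s: 22.78
ee_pos: [673.7, -164.3, 226.2]
tcp_rot: [[-0.103, 0.936, -0.336], [0.995, 0.097, -0.037], [-0.002, -0.338, -0.941]]
force: [0.4, -0.4, 1.1]
width: 51.8
gripper_force: 0.0
time_s: 23.53
ee_pos: [682.9, -351.4, 250.1]
tcp_rot: [[-0.105, 0.937, -0.332], [0.994, 0.097, -0.042], [-0.007, -0.335, -0.942]]
force: [0.7, 0.8, 0.4]
width: 51.8
gripper_force: 0.0
cover_handle [257. 156.] 0.96 [647. 186. 150.]
cover_handle [398. 193.] 0.31 [ 594. -156.  150.]
bolt_knob [188. 199.] 0.45 [526. 335. 144.]
wheel_c [494. 295.] 0.7 [ 398. -427.   22.]
wheel_c [156. 266.] 0.33 [375. 418.  22.]
nut_a_c [247. 225.] 0.56 [507. 208.  15.]
bush_a_c [261. 232.] 0.62 [495. 169.  12.]
stud_c [260. 242.] 0.39 [468. 168.  12.]
```

View pics/c7.png

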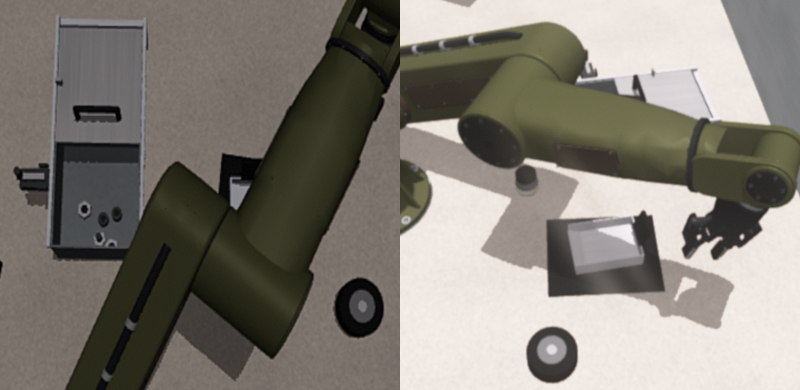

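The top view shows all five parts in the box: a nut at (84,210), two bushes at (103,219) and (117,213), and the stud and second nut near (99,238) and (111,243). The tray stands upright and empty on the mat at side (605,245). The cover is open, the bolt drawn, and the gripper clear.

```bash
python3 -c "
from rig import env
print(env.sign_off())"
```

```text
the job is handed in; nothing more can be done
None
```

The job is done and handed in at about 24 s: the bolt is drawn, the cover fully open, all five parts are in the scrap box, and the empty tray is back upright on its mat and released.

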